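# Gingerbread sizes in a row

## Robot

A 6-joint arm with a two-finger parallel gripper is mounted at the origin on the work surface. World frame = base frame: x ahead of the robot, y to its left, z up, the work surface at z = 0. Lengths are in m, angles in rad, forces in N, time in s.
With the tool pointing down it reaches from about 0.275 to 0.825 m from the base axis. Payload 5.2 kg.
Tool frame: the origin (TCP) lies on the front face of the gripper's body, between the roots of the fingers; the fingertips stand 84 mm ahead of it and the grasp point (between the pads) lies 65 mm ahead of it; z points along the fingers, y is the line along which they close (so a half turn about z gives the same grasp; the last joint's range is limited). The gripper opens to 93 mm and grips with 3 to 60 N. Pads are 15 mm wide; open, the fingers measure 128 mm over their backs; the gripper's body (75 mm by 188 mm) begins 65 mm behind the grasp point.
Start: joints at [-1.49, 0.259, 1.535, -0, 1.348, -0.203], TCP at [0.154, -0.528, 0.303] pointing down, gripper open.
Joint ranges: [-3.14, 3.14], [-0.91, 2.08], [0.19, 2.58], [-1.22, 4.36], [0.22, 2.71], [-3.12, 3.12]. Speed limits (rad/s): [2.57, 2.57, 3.14, 3.14, 3.14, 3.14].

## Interface

Orientations are given as a unit quaternion [w, x, y, z].
In Python, from cell import sense, get_image, close_job, search_frame, outline_of, spot_point gives the robot as it stands.
- The arm moves only by the tool servo_tool, never from a script. Its argument "plan" is one flat list of numbers, 7 for each row, row after row: the shift along the world's x, y, z as a fraction of full scale, then the turn, a rotation vector about the world's x, y, z as a fraction of full scale, then the opening, from -1 (shut) to 1 (fully open). In form: [tx, ty, tz, rx, ry, rz, jaw, tx, ty, tz, rx, ry, rz, jaw, ...]. A call has exactly 5 rows; each row shifts and turns the commanded pose from where the row before left it; what a row does not reach is not made up. Full scale, the value 1, is 120 mm for a shift and 1.5 rad for a turn. A row lasts 1/10 s, in which the tool goes at most 50 mm and 8.59 degrees, less where a joint would pass 70% of its speed; a pose out of reach is approached as far as the arm can. A call with a number of a shift or a turn outside -1 to 1 is refused whole. A call with a gripper value outside its range is refused whole. The fingers move at their own pace and stop on an object; "squeeze" is the grip in N (left out, the last holds). Time passes only in rows, so rows that do not move let the fingers close, or fill a call up. It gives the time, the measured TCP pose, the force, the opening and the grip force at its end, in the units of the state.
- sense(): the state, without advancing time (a new reading comes with each control period).
- get_image(name): name is "side" or "top" or "wrist"; returns a dict with "frame" (480x640x3 uint8, red, green, blue), "range_z" (480x640 float32, m along the optical axis (not along the pixel's ray), 0 where there is no reading), "fx", "fy", "cx", "cy" (pixels), "T" (4x4, takes a point from camera to world coordinates). Camera axes: x right, y up, looking along -z (the intrinsics and any distortion apply to the point x, -y, -z); pixel columns grow to the right and rows downward; lengths in m; the calibration is good to about 2 mm. The wrist camera is an equidistant fisheye: a pixel r from the principal point sees the ray r / f radians off the axis. A picture is of the moment at which its call begins.
- close_job(): hands the job in; it is judged then, once.
Trained networks look in a picture, given as the dict that the camera call returned (one of the last four; its "shot" number tells which), for a name from the list of things; names that differ only in an ending like _2 or _b are one class to them, and where a whole thing is asked for, a point or a joint stands for the part that bears it (a point fixed in the world has none). Each returns a list of dicts, best first, with "conf" (0 to 1); they miss things now and then, are a little off and sometimes report something else, mostly with a low value. They report only what shows in the picture. A call takes as long as a camera call. They do not tell look-alikes from the thing itself.
- search_frame(picture, name): "extent" ([centre column, centre row, width, height] in pixels, round what is visible of it).
- outline_of(picture, name): "mask" (480x640 bool, what is visible of it) and "extent" ([centre column, centre row, width, height] in pixels, round what is visible of it).
- spot_point(picture, name): "pixel" ([row, column] in pixels: a listed point, or the origin of a listed thing).
The state is a dict: "time": time; "joint_positions": joint angles; "qvel": joint speeds; "effort": joint torques, N m; "tcp_pos": TCP position; "eef_rot": TCP orientation; "contact_force": force on the tool from outside, world axes, zero at the start; "ft_torque": the same for the moment, N m; "gripper_width": finger opening in m; "grip_force": force on a finger pad.
Only numpy, scipy, OpenCV 4.12 (cv2) and the standard library are available. Lean on these libraries where they do the work, as an engineer would, in place of code of your own. Each camera call takes 0.05 s, during which the arm holds its last target. There are 200 camera calls.

## Task

Lay the four glazed gingerbreads out on the display board in order of size, one on each parchment sheet: the smallest on the sheet next to the orange timer, growing to the largest on the sheet next to the white tub. Each lies icing side up, centred on its sheet and lengthwise along the sheet's long side; leave the timer and the tub where they stand.

Things in the scene. Friction and masses are not known exactly. Their poses are not given: they have to be found in the camera images.
- bread_tiny: the smallest of four glazed gingerbreads: a hard, dark brown rectangular block with a scalloped, lighter brown edge and white piped icing on top, 55 mm long (its x axis), 38 mm wide (y), 22 mm high (4 mm less along the outer 7 mm). Origin: centre of its underside; z up, icing on top. Starts loose on the table, at any of four places, turned up to 0.8 rad.
- bread_small: the second smallest of four glazed gingerbreads: a hard, dark brown rectangular block with a scalloped, lighter brown edge and white piped icing on top, 70 mm long (its x axis), 44 mm wide (y), 25 mm high (4 mm less along the outer 7 mm). Origin: centre of its underside; z up, icing on top. Starts loose on the table, at any of four places, turned up to 0.8 rad.
- bread_medium: the second largest of four glazed gingerbreads: a hard, dark brown rectangular block with a scalloped, lighter brown edge and white piped icing on top, 85 mm long (its x axis), 50 mm wide (y), 28 mm high (4 mm less along the outer 7 mm). Origin: centre of its underside; z up, icing on top. Starts loose on the table, at any of four places, turned up to 0.8 rad.
- bread_large: the largest of four glazed gingerbreads: a hard, dark brown rectangular block with a scalloped, lighter brown edge and white piped icing on top, 100 mm long (its x axis), 56 mm wide (y), 31 mm high (4 mm less along the outer 7 mm). Origin: centre of its underside; z up, icing on top. Starts loose on the table, at any of four places, turned up to 0.8 rad.
- sheet_a: one of four like cream parchment sheets, stuck down in a row on a dark wooden display board: number 1 of the row counted from its right-hand (-y) end. 110 mm long (its x axis, across the row) by 74 mm (y, along the row), 2 mm thick; sheet centres are 95 mm apart. Origin: centre of its underside, 12 mm above the table, so its upper face is 14 mm above the table. Fixed.
- sheet_b: one of four like cream parchment sheets, stuck down in a row on a dark wooden display board: number 2 of the row counted from its right-hand (-y) end. 110 mm long (its x axis, across the row) by 74 mm (y, along the row), 2 mm thick; sheet centres are 95 mm apart. Origin: centre of its underside, 12 mm above the table, so its upper face is 14 mm above the table. Fixed.
- sheet_c: one of four like cream parchment sheets, stuck down in a row on a dark wooden display board: number 3 of the row counted from its right-hand (-y) end. 110 mm long (its x axis, across the row) by 74 mm (y, along the row), 2 mm thick; sheet centres are 95 mm apart. Origin: centre of its underside, 12 mm above the table, so its upper face is 14 mm above the table. Fixed.
- sheet_d: one of four like cream parchment sheets, stuck down in a row on a dark wooden display board: number 4 of the row counted from its right-hand (-y) end. 110 mm long (its x axis, across the row) by 74 mm (y, along the row), 2 mm thick; sheet centres are 95 mm apart. Origin: centre of its underside, 12 mm above the table, so its upper face is 14 mm above the table. Fixed.
- timer: orange round kitchen timer with a white dial, 44 mm across, 41 mm high, marking the end of the row where the smallest belongs. It stands loose on the display board, on the line of the sheets, 92 mm beyond the centre of the last sheet at one end of the row (which end changes). Origin: centre of its underside.
- tub: small round white tub with a blue lid, 44 mm across, 38 mm high, marking the end of the row where the largest belongs. It stands loose on the display board, on the line of the sheets, 92 mm beyond the centre of the last sheet at one end of the row (which end changes). Origin: centre of its underside.
Things that resemble listed ones, but are neither listed nor needed, are in the scene too. Leave any purple or turquoise look-alike of the bread_small alone.

How it is judged:
By the outcome, as a careful person would: the job done as asked, in the order asked, and still so for the second after the job is handed in, with the robot touching nothing.
It also fails if it takes over 112 s, if anything falls off the work surface, if the arm or the gripper's body presses on something with over 40 N, if the wrist force passes 120 N, or if a joint passes its speed limit or range.

## Working session

There is one attempt and no reset: what is moved stays moved. The work goes in short steps, Python scripts to look and compute and a tool call to move; the robot and the scene stay as the last step left them, time stands still between calls to the robot, and variables do not carry over. Pictures are saved under pics/ and viewed, at most 14 in all, crops included, and the job is handed in when it is done.

Besides the shell and the picture viewer there is one more tool, called after "Call:" in YAML: its name, and indented under it one key for each argument. servo_tool: Moves the arm, as the interface text tells. Shift numbers are shares of 120 mm and turn numbers shares of 1.5 rad, none past 1 either way. Its arguments: {"type":"object","properties":{"plan":{"type":"array"},"squeeze":{"type":"number"}},"required":["plan"]}

```bash
ls; mkdir -p pics; python3 - <<'E'
from cell import *
import cv2
s=sense();print(s['time'],s['tcp_pos'],s['eef_rot'],s['gripper_width'])
for n in ('top','side'):
    p=get_image(n);cv2.imwrite(f'pics/{n}0.png',p['frame'][:,:,::-1]);print(n,p['fx'],p['fy'],p['cx'],p['cy'],p['T'].round(3).tolist(),p.keys())
    for nm in ('bread_tiny','bread_small','bread_medium','bread_large','sheet_a','timer','tub'):
        print(nm,[(round(d['conf'],2),[round(float(v)) for v in d['extent']]) for d in search_frame(p,nm)])
E
```

```text
pics
0.0 [ 0.15398332 -0.52758958  0.3019291 ] [-9.12676352e-04  9.89950252e-01  1.41413089e-01  5.29638468e-05] 0.09279970013204443
top 562.9052912637015 562.9052912637015 320.243688974656 238.06892976915657 [[0.018, 0.993, -0.12, 0.343], [-0.999, 0.022, 0.026, 0.023], [0.029, 0.119, 0.992, 1.303], [0.0, 0.0, 0.0, 1.0]] dict_keys(['frame', 'range_z', 'fx', 'fy', 'cx', 'cy', 'T', 'shot'])
bread_tiny [(0.55, [144, 243, 24, 23]), (0.24, [431, 185, 17, 18])]
bread_small [(0.87, [263, 265, 36, 35]), (0.82, [264, 316, 27, 34]), (0.8, [206, 322, 27, 28]), (0.79, [156, 300, 28, 31])]
bread_medium [(0.83, [368, 262, 25, 40])]
bread_large [(0.88, [489, 248, 49, 46])]
sheet_a [(0.89, [388, 186, 35, 41]), (0.7, [267, 178, 35, 46]), (0.67, [350, 184, 38, 49]), (0.64, [308, 183, 32, 45])]
timer [(0.74, [428, 186, 22, 24])]
tub [(0.72, [227, 173, 24, 20])]
side 535.2894791757888 535.2894791757888 319.99309287868635 238.09290737766483 [[-0.762, 0.351, -0.545, -0.094], [-0.648, -0.404, 0.646, 0.684], [0.006, 0.845, 0.535, 0.608], [0.0, 0.0, 0.0, 1.0]] dict_keys(['frame', 'range_z', 'fx', 'fy', 'cx', 'cy', 'T', 'shot'])
bread_tiny [(0.82, [157, 362, 43, 25])]
bread_small [(0.95, [304, 361, 46, 43]), (0.92, [297, 291, 39, 22]), (0.9, [225, 392, 57, 42]), (0.7, [346, 318, 49, 30])]
bread_medium [(0.75, [373, 233, 46, 29])]
bread_large [(0.69, [410, 184, 10, 22])]
sheet_a [(0.86, [321, 200, 47, 26]), (0.75, [261, 229, 54, 28]), (0.58, [227, 249, 65, 35])]
timer [(0.56, [344, 179, 18, 23])]
tub [(0.63, [185, 258, 23, 27])]
```

View pics/top0.png

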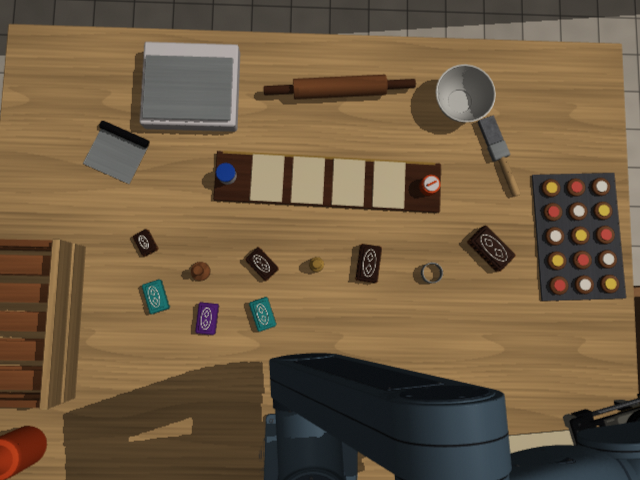

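View pics/side0.png

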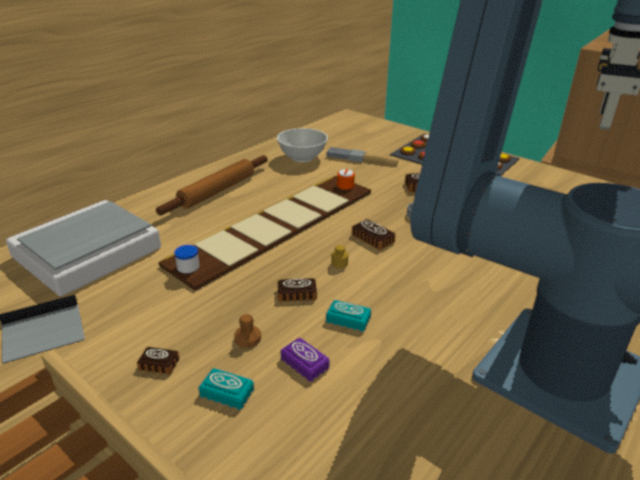

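Top view: the breads are tiny (144,243), small (263,265), medium (368,262) and large (491,248). The look-alikes for small are teal (155,297) and (262,314) and purple (206,319), which I'll leave alone. The timer (430,186) is at the right (-y) end and the tub (227,173) at the left. So tiny→a, small→b, medium→c, large→d.

```bash
cat > h.py <<'E'
from cell import *
import cv2, numpy as np
def cloud(p):
    T=p['T'];z=p['range_z'];v,u=np.mgrid[:480,:640].astype(float)
    x=(u-p['cx'])/p['fx'];y=(v-p['cy'])/p['fy']
    if p.get('fish'):
        r=np.hypot(x,y)+1e-9;k=np.tan(r)/r;x,y=x*k,y*k
    P=np.stack([x*z,-y*z,-z],-1)@T[:3,:3].T+T[:3,3]
    P[z<=0]=np.nan
    return P
def wrist():
    p=get_image('wrist');p['fish']=True;return p
def fit(P,m):
    "rect fit of masked points: centre, yaw of the long side, dims"
    Q=(P[m][:,:2]*1000).astype(np.float32);Q=Q[~np.isnan(Q).any(1)]
    (cx,cy),(w,h),a=cv2.minAreaRect(Q);a=np.deg2rad(a)
    if h>w:a+=np.pi/2;w,h=h,w
    a=(a+np.pi/2)%np.pi-np.pi/2
    return np.round([cx,cy,w,h],1),round(a,3),round(float(np.nanmedian(P[m][:,2]))*1000,1)
E
python3 - <<'E'
from h import *
p=get_image('top');P=cloud(p);f=p['frame'].astype(int)
tab=P[(P[...,2]<.02)&(P[...,2]>-.02)];print('table z',np.median(tab[:,2]))
for n,(u,v) in dict(tiny=(144,243),small=(263,265),medium=(368,262),large=(491,248)).items():
    w=np.zeros((480,640),bool);w[v-32:v+32,u-32:u+32]=1
    m=w&(P[...,2]>.011)&(P[...,2]<.045)
    nl,l=cv2.connectedComponents(m.astype(np.uint8));m=l==l[v,u]
    print(n,m.sum(),fit(P,m))
for u,v in ((388,186),(350,184),(308,183),(267,178)):
    w=np.zeros((480,640),bool);w[v-32:v+32,u-32:u+32]=1
    m=w&(f.min(2)>110)&(P[...,2]<.025)&(P[...,2]>.004)
    nl,l=cv2.connectedComponents(m.astype(np.uint8));m=l==l[v,u]
    print('sheet',m.sum(),fit(P,m))
for u,v in ((428,186),(227,173)): print(P[v,u])
cv2.imwrite('pics/c1.png',cv2.resize(p['frame'][130:350,110:530,::-1],(800,419),interpolation=2))
E
```

```text
table z 0.0010838661984470255
tiny 405 (array([479.5, 389.9,  56.5,  39.3]), np.float64(0.516), 19.8)
small 598 (array([436.5, 121.6,  70.8,  45.1]), np.float64(0.81), 23.5)
medium 825 (array([ 442. , -123. ,   85.6,   50.6]), np.float64(-0.125), 26.6)
large 1104 (array([ 482.5, -407.1,  100.4,   56.9]), np.float64(0.774), 29.5)
sheet 1378 (array([ 629.6, -169.6,  109.2,   72.6]), np.float64(-0.027), 14.4)
sheet 1384 (array([632.4, -74.5, 108.4,  72.7]), np.float64(-0.036), 14.5)
sheet 1387 (array([635.2,  20.5, 108.4,  72.2]), np.float64(-0.033), 14.4)
sheet 1393 (array([638.6, 115.6, 108.4,  72.3]), np.float64(-0.025), 14.5)
[ 0.61895026 -0.25347407  0.05131492]
[0.6370898  0.20320771 0.05374693]
```

View pics/c1.png

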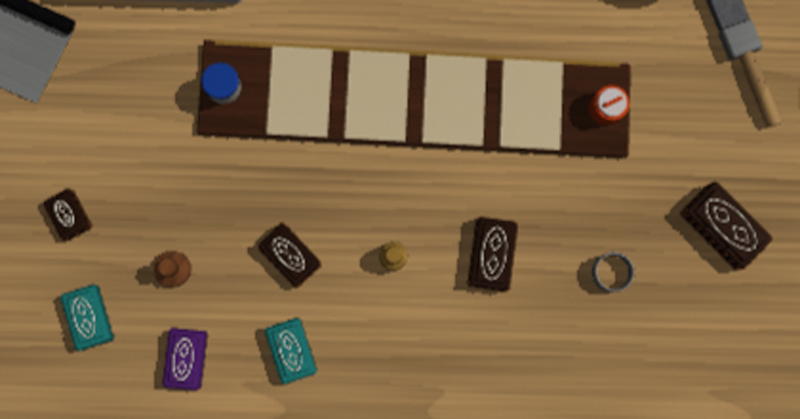

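The crop confirms four dark breads of distinct sizes. Large, at about (725,225) in the crop, goes first.

Call:
servo_tool:
  plan: [0.342, 0.126, -0.106, 0, 0, 0.041, 1, 0.342, 0.126, -0.106, 0, 0, 0.041, 1, 0.342, 0.126, -0.106, 0, 0, 0.041, 1, 0.342, 0.126, -0.106, 0, 0, 0.041, 1, 0.342, 0.126, -0.106, 0, 0, 0.041, 1]
  squeeze: 20

```text
time: 1.35
tcp_pos: [0.3607, -0.4517, 0.2388]
eef_rot: [0.0, 0.956, 0.292, 0.0]
contact_force: [0.3, -1.6, 0.0]
gripper_width: 0.093
grip_force: 0.0
```

Call:
servo_tool:
  plan: [0.342, 0.126, -0.106, 0, 0, 0.041, 1, 0.342, 0.126, -0.106, 0, 0, 0.041, 1, 0.342, 0.126, -0.106, 0, 0, 0.041, 1, 0, 0, 0, 0, 0, 0, 1, 0, 0, 0, 0, 0, 0, 1]

```text
time: 1.85
tcp_pos: [0.483, -0.4062, 0.2002]
eef_rot: [-0.001, 0.925, 0.379, -0.0]
contact_force: [0.5, -0.7, 0.2]
gripper_width: 0.0931
grip_force: 0.0
```

```bash
cat >> h.py <<'E'
def yaw():
    w,x,y,z=sense()['eef_rot'];return np.arctan2(2*(x*y+w*z),1-2*(y*y+z*z))
def delta(x,y,z,psi):
    s=sense();t=s['tcp_pos'];d=(np.array([x,y,z])/1000-t)/.12
    a=(psi-yaw()+np.pi/2)%np.pi-np.pi/2
    print('t',round(s['time'],2),'tcp',t.round(4),'yaw',yaw().round(4),'quat',s['eef_rot'].round(4),'need shift',d.round(3),'rz',round(a/1.5,4))
E
python3 - <<'E'
from h import *
delta(482.5,-407,88,.774)
p=wrist();cv2.imwrite('pics/w1.png',p['frame'][:,:,::-1])
P=cloud(p);f=p['frame'].astype(int)
print(np.nanmedian(P[...,2]),np.isnan(P[...,2]).mean())
m=(P[...,2]>.011)&(P[...,2]<.045)&(np.hypot(P[...,0]-.4825,P[...,1]+.407)<.08)
print(m.sum(),fit(P,m))
E
```

```text
t 1.85 tcp [ 0.483  -0.4062  0.2002] yaw 0.7779 quat [-6.000e-04  9.253e-01  3.792e-01 -4.000e-04] need shift [-0.004 -0.007 -0.935] rz -0.0026
0.0005309354523345966 0.00396484375
9924 (array([ 483.8, -407.9,  100.9,   57.3]), np.float64(0.784), 30.1)
```

View pics/w1.png

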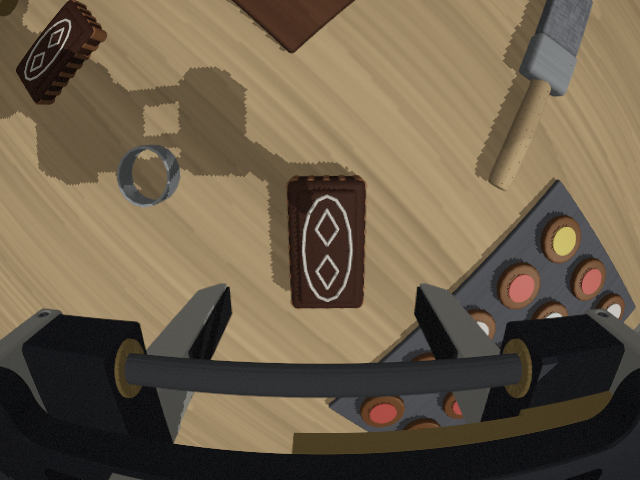

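The wrist view shows the large bread centred at (325,243) between the fingers, with the tray clear of it. Descend and grip.

Call:
servo_tool:
  plan: [0.004, -0.012, -0.25, 0, 0, 0.002, 0.7, 0, 0, -0.25, 0, 0, 0, 0.7, 0, 0, -0.25, 0, 0, 0, 0.7, 0, 0, -0.185, 0, 0, 0, 0.7, 0, 0, 0, 0, 0, 0, 0.5]

```text
time: 2.4
tcp_pos: [0.4805, -0.4087, 0.0867]
eef_rot: [-0.002, 0.926, 0.378, -0.001]
contact_force: [-0.2, 0.1, 0.1]
gripper_width: 0.0747
grip_force: 0.0
```

Call:
servo_tool:
  plan: [0, 0, 0, 0, 0, 0, -1, 0, 0, 0, 0, 0, 0, -1, 0, 0, 0, 0, 0, 0, -1, 0, 0, 0, 0, 0, 0, -1, 0, 0, 0, 0, 0, 0, -1]

```text
time: 2.9
tcp_pos: [0.4831, -0.4095, 0.0907]
eef_rot: [0.002, 0.925, 0.38, 0.0]
contact_force: [-2.8, -0.2, 7.4]
gripper_width: 0.0557
grip_force: 20.0
```

Call:
servo_tool:
  plan: [0, 0, 0, 0, 0, 0, -1, 0, 0, 0.2, 0, 0, 0, -1, 0, 0, 0.3, 0, 0, 0, -1, 0, 0, 0.3, 0, 0, 0, -1, 0, 0, 0, 0, 0, 0, -1]

```text
time: 3.4
tcp_pos: [0.4849, -0.4104, 0.1909]
eef_rot: [0.005, 0.925, 0.38, 0.002]
contact_force: [0.8, -0.9, -0.7]
gripper_width: 0.0559
grip_force: 20.0
```

Call:
servo_tool:
  plan: [0.107, 0.365, 0, 0, 0, -0.045, -1, 0.107, 0.365, 0, 0, 0, -0.045, -1, 0.107, 0.365, 0, 0, 0, -0.045, -1, 0.107, 0.365, 0, 0, 0, -0.045, -1, 0.107, 0.365, 0, 0, 0, -0.045, -1]

```text
time: 3.9
tcp_pos: [0.5468, -0.1873, 0.1841]
eef_rot: [-0.0, 0.976, 0.217, -0.0]
contact_force: [-0.2, 0.6, -1.8]
gripper_width: 0.0557
grip_force: 20.0
```

Call:
servo_tool:
  plan: [0.107, 0.365, 0, 0, 0, -0.045, -1, 0.107, 0.365, 0, 0, 0, -0.045, -1, 0.107, 0.365, 0, 0, 0, -0.045, -1, 0.107, 0.365, 0, 0, 0, -0.045, -1, 0.107, 0.365, 0, 0, 0, -0.045, -1]

```text
time: 4.4
tcp_pos: [0.6109, 0.0317, 0.184]
eef_rot: [-0.0, 0.999, 0.051, -0.001]
contact_force: [1.8, -0.1, -1.4]
gripper_width: 0.0561
grip_force: 20.0
```

Call:
servo_tool:
  plan: [0.107, 0.365, 0, 0, 0, -0.045, -1, 0.107, 0.365, 0, 0, 0, -0.046, -1, 0, 0, 0, 0, 0, 0, -1, 0, 0, 0, 0, 0, 0, -1, 0, 0, 0, 0, 0, 0, -1]

```text
time: 4.9
tcp_pos: [0.6363, 0.1163, 0.1841]
eef_rot: [0.0, 1.0, -0.016, -0.001]
contact_force: [-0.0, -0.1, -1.1]
gripper_width: 0.0554
grip_force: 20.0
```

```bash
python3 - <<'E'
from h import *
delta(638.5,115.5,105,-.031)
p=wrist();cv2.imwrite('pics/w2.png',p['frame'][:,:,::-1])
delta(638.5,115.5,105,-.031)
P=cloud(p)
t=sense()['tcp_pos']
m=(P[...,2]>t[2]-.075)&(P[...,2]<t[2]-.045)&(np.hypot(P[...,0]-t[0],P[...,1]-t[1])<.08)
print(m.sum(),fit(P,m))
E
```

```text
t 4.9 tcp [0.6363 0.1163 0.1841] yaw -0.0324 quat [ 3.000e-04  9.999e-01 -1.620e-02 -8.000e-04] need shift [ 0.018 -0.007 -0.659] rz 0.0009
t 4.95 tcp [0.6364 0.1158 0.1843] yaw -0.0335 quat [ 2.000e-04  9.999e-01 -1.670e-02 -6.000e-04] need shift [ 0.017 -0.003 -0.661] rz 0.0016
23138 (array([638.4, 116.4, 100.1,  87.2]), np.float64(-0.047), 123.6)
```

View pics/w2.png

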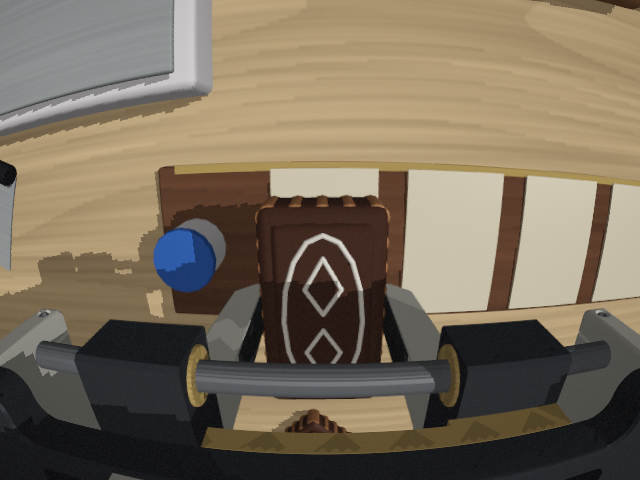

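Call:
servo_tool:
  plan: [0.008, 0, -0.2, 0, 0, 0.001, -1, 0, 0, -0.2, 0, 0, 0, -1, 0, 0, -0.2, 0, 0, 0, -1, 0, 0, -0.075, 0, 0, 0, -1, 0, 0, 0, 0, 0, 0, -1]

```text
time: 5.45
tcp_pos: [0.6376, 0.1154, 0.1037]
eef_rot: [0.0, 1.0, -0.017, -0.001]
contact_force: [-0.6, 0.3, -0.6]
gripper_width: 0.056
grip_force: 20.0
```

Call:
servo_tool:
  plan: [0, 0, 0, 0, 0, 0, -1, 0, 0, 0, 0, 0, 0, -1, 0, 0, 0, 0, 0, 0, 0.45, 0, 0, 0, 0, 0, 0, 0.45, 0, 0, 0, 0, 0, 0, 0.45]

```text
time: 5.95
tcp_pos: [0.638, 0.1172, 0.1041]
eef_rot: [-0.0, 1.0, -0.016, 0.0]
contact_force: [0.8, -0.7, -0.2]
gripper_width: 0.0669
grip_force: 0.0
```

Call:
servo_tool:
  plan: [0, 0, 0.2, 0, 0, 0, 0.45, 0, 0, 0.3, 0, 0, 0, 0.45, 0, 0, 0.3, 0, 0, 0, 0.45, 0, 0, 0.1, 0, 0, 0, 0.45, 0, 0, 0, 0, 0, 0, 0.45]

```text
time: 6.45
tcp_pos: [0.6389, 0.1173, 0.2142]
eef_rot: [-0.0, 1.0, -0.015, 0.002]
contact_force: [-0.6, 0.2, -0.2]
gripper_width: 0.0674
grip_force: 0.0
```

```bash
cat >> h.py <<'E'
SH=dict(a=(.6295,-.1696),b=(.6325,-.0745),c=(.6355,.0205),d=(.6385,.1155))
def placed(sheet,hmin=.024,hmax=.056,save=None):
    p=wrist();P=cloud(p);f=p['frame'].astype(int)
    x,y=SH[sheet]
    n=np.hypot(P[...,0]-x,P[...,1]-y)<.085
    def big(m):
        k,l,st,_=cv2.connectedComponentsWithStats(m.astype(np.uint8));return l==1+st[1:,4].argmax()
    print('bread',fit(P,big(n&(P[...,2]>hmin)&(P[...,2]<hmax))))
    top=get_image('top');Q=cloud(top)
    n=np.hypot(Q[...,0]-x,Q[...,1]-y)<.07
    print('bread top cam',fit(Q,big(n&(Q[...,2]>hmin)&(Q[...,2]<hmax))))
    for k,(x,y) in SH.items():
        n=(abs(P[...,0]-x)<.075)&(abs(P[...,1]-y)<.044)&(P[...,2]<.022)&(P[...,2]>.005)&(f.min(2)>90)
        if n.sum()>500: print('sheet',k,fit(P,n))
    if save: cv2.imwrite(save,p['frame'][:,:,::-1])
E
python3 - <<'E'
from h import *
delta(638.5,115.5,105,-.031)
placed('d',save='pics/w3.png')
E
```

```text
t 6.45 tcp [0.6389 0.1173 0.2142] yaw -0.031 quat [-1.000e-04  9.999e-01 -1.550e-02  2.500e-03] need shift [-0.004 -0.015 -0.91 ] rz -0.0
bread (array([638.7, 117. , 101. ,  56.9]), np.float64(-0.021), 44.2)
bread top cam (array([623. , 128.5,  55.6,  33.8]), np.float64(-0.025), 44.8)
sheet a (array([ 628.2, -170.7,  111.8,   79.6]), np.float64(-0.038), 13.5)
sheet b (array([632.4, -73. , 119.1,  80.9]), np.float64(-0.024), 13.6)
sheet c (array([635. ,  22.4, 118.3,  85.4]), np.float64(-0.022), 13.6)
sheet d (array([637.8, 112.4, 120.3,  81.4]), np.float64(-0.01), 13.7)
```

View pics/w3.png

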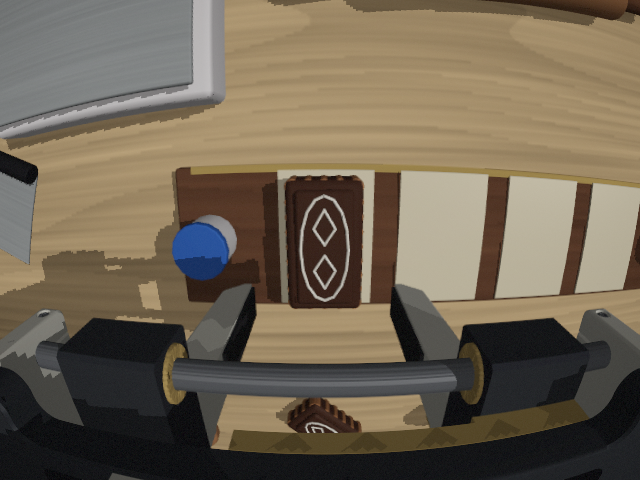

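Large sits centred on sheet d at (325,242), beside the tub. Next is medium.

Call:
servo_tool:
  plan: [-0.233, -0.285, -0.05, 0, 0, -0.009, 0.5, -0.233, -0.285, -0.05, 0, 0, -0.009, 0.5, -0.233, -0.285, -0.1, 0, 0, -0.009, 0.5, -0.233, -0.285, -0.1, 0, 0, -0.009, 0.5, -0.233, -0.285, -0.1, 0, 0, -0.009, 0.5]

```text
time: 7.05
tcp_pos: [0.4955, -0.0544, 0.1613]
eef_rot: [-0.0, 0.999, -0.049, -0.002]
contact_force: [0.4, -0.4, -0.0]
gripper_width: 0.0697
grip_force: 0.0
```

Call:
servo_tool:
  plan: [-0.233, -0.285, -0.1, 0, 0, -0.009, 0.5, -0.233, -0.285, -0.1, 0, 0, -0.009, 0.5, 0, 0, -0.05, 0, 0, 0, 0.5, 0, 0, 0, 0, 0, 0, 0.5, 0, 0, 0, 0, 0, 0, 0.5]

```text
time: 7.55
tcp_pos: [0.4423, -0.1216, 0.1331]
eef_rot: [-0.001, 0.998, -0.063, -0.001]
contact_force: [-0.2, 0.5, 0.6]
gripper_width: 0.0697
grip_force: 0.0
```

```bash
cat >> h.py <<'E'
def hover(x,y,psi,hmax=.045,hmin=.011):
    p=wrist();P=cloud(p)
    for i in range(3): delta(x,y,88,psi);get_image('top')
    n=(np.hypot(P[...,0]-x/1000,P[...,1]-y/1000)<.065)&(P[...,2]>hmin)&(P[...,2]<hmax)
    k,l,st,_=cv2.connectedComponentsWithStats(n.astype(np.uint8));print(fit(P,l==1+st[1:,4].argmax()))
E
python3 - <<'E'
from h import *
hover(442,-123,-.125)
E
```

```text
t 7.6 tcp [ 0.4427 -0.1214  0.1335] yaw -0.1244 quat [-3.000e-04  9.981e-01 -6.220e-02 -2.000e-04] need shift [-0.006 -0.013 -0.379] rz -0.0004
t 7.65 tcp [ 0.4429 -0.1214  0.1337] yaw -0.1238 quat [-1.000e-04  9.981e-01 -6.190e-02  1.000e-04] need shift [-0.008 -0.014 -0.381] rz -0.0008
t 7.7 tcp [ 0.443  -0.1214  0.1339] yaw -0.1235 quat [ 0.000e+00  9.981e-01 -6.170e-02  2.000e-04] need shift [-0.008 -0.014 -0.382] rz -0.001
(array([ 443.5, -123.2,   85.3,   51. ]), np.float64(-0.126), 27.0)
```

Call:
servo_tool:
  plan: [0, -0.013, -0.15, 0, 0, 0, 0.5, 0, 0, -0.15, 0, 0, 0, 0.5, 0, 0, -0.075, 0, 0, 0, 0.5, 0, 0, 0, 0, 0, 0, 0.3, 0, 0, 0, 0, 0, 0, -1]

```text
time: 8.25
tcp_pos: [0.4425, -0.1236, 0.0891]
eef_rot: [0.0, 0.998, -0.062, 0.0]
contact_force: [-0.3, -0.6, 0.4]
gripper_width: 0.0579
grip_force: 0.0
```

Call:
servo_tool:
  plan: [0, 0, 0, 0, 0, 0, -1, 0, 0, 0, 0, 0, 0, -1, 0, 0, 0, 0, 0, 0, -1, 0, 0, 0, 0, 0, 0, -1, 0, 0, 0.1, 0, 0, 0, -1]

```text
time: 8.75
tcp_pos: [0.4413, -0.1235, 0.1001]
eef_rot: [-0.0, 0.998, -0.063, -0.001]
contact_force: [-0.2, -1.0, -0.8]
gripper_width: 0.0499
grip_force: 20.0
```

Call:
servo_tool:
  plan: [0, 0, 0.35, 0, 0, 0, -1, 0, 0, 0.35, 0, 0, 0, -1, 0.268, 0.2, 0, 0, 0, 0.01, -1, 0.268, 0.2, 0, 0, 0, 0.01, -1, 0.268, 0.2, 0, 0, 0, 0.01, -1]

```text
time: 9.25
tcp_pos: [0.5395, -0.0513, 0.1854]
eef_rot: [0.0, 0.999, -0.041, 0.0]
contact_force: [0.5, 0.5, -1.1]
gripper_width: 0.0496
grip_force: 20.0
```

Call:
servo_tool:
  plan: [0.268, 0.2, 0, 0, 0, 0.01, -1, 0.268, 0.2, 0, 0, 0, 0.01, -1, 0.268, 0.2, 0, 0, 0, 0.012, -1, 0, 0, 0, 0, 0, 0, -1, 0, 0, 0, 0, 0, 0, -1]

```text
time: 9.75
tcp_pos: [0.6347, 0.0206, 0.1838]
eef_rot: [0.0, 1.0, -0.016, -0.001]
contact_force: [-1.0, -0.0, -0.3]
gripper_width: 0.0498
grip_force: 20.0
```

```bash
python3 - <<'E'
from h import *
for i in range(3): delta(636,21.8,104,-.031);get_image('top')
E
```

```text
t 9.75 tcp [0.6347 0.0206 0.1838] yaw -0.0313 quat [ 1.000e-04  9.999e-01 -1.560e-02 -1.100e-03] need shift [ 0.011  0.01  -0.665] rz 0.0002
t 9.8 tcp [0.6341 0.02   0.184 ] yaw -0.0324 quat [ 1.000e-04  9.999e-01 -1.620e-02 -1.100e-03] need shift [ 0.016  0.015 -0.666] rz 0.0009
t 9.85 tcp [0.6339 0.0196 0.1842] yaw -0.0332 quat [ 1.000e-04  9.999e-01 -1.660e-02 -1.000e-03] need shift [ 0.017  0.018 -0.669] rz 0.0015
```

Call:
servo_tool:
  plan: [0.01, 0.012, -0.2, 0, 0, 0.001, -1, 0, 0, -0.2, 0, 0, 0, -1, 0, 0, -0.2, 0, 0, 0, -1, 0, 0, -0.07, 0, 0, 0, -1, 0, 0, 0, 0, 0, 0, -1]

```text
time: 10.4
tcp_pos: [0.6353, 0.0207, 0.1042]
eef_rot: [-0.0, 1.0, -0.016, -0.001]
contact_force: [0.7, 0.8, -0.2]
gripper_width: 0.05
grip_force: 20.0
```

Call:
servo_tool:
  plan: [0, 0, 0, 0, 0, 0, -1, 0, 0, 0, 0, 0, 0, -1, 0, 0, 0, 0, 0, 0, 0.3, 0, 0, 0, 0, 0, 0, 0.3, 0, 0, 0, 0, 0, 0, 0.3]

```text
time: 10.9
tcp_pos: [0.6365, 0.0216, 0.1048]
eef_rot: [0.0, 1.0, -0.016, 0.0]
contact_force: [0.2, 0.5, -0.1]
gripper_width: 0.0605
grip_force: 0.0
```

Call:
servo_tool:
  plan: [0, 0, 0.2, 0, 0, 0, 0.3, 0, 0, 0.3, 0, 0, 0, 0.3, 0, 0, 0.3, 0, 0, 0, 0.3, 0, 0, 0.1, 0, 0, 0, 0.3, 0, 0, 0, 0, 0, 0, 0.3]

```text
time: 11.4
tcp_pos: [0.6374, 0.0215, 0.2147]
eef_rot: [0.0, 1.0, -0.016, 0.002]
contact_force: [0.3, 1.0, -0.2]
gripper_width: 0.0605
grip_force: 0.0
```

```bash
python3 - <<'E'
from h import *
delta(436.5,121.6,132,.81)
placed('c')
E
```

```text
t 11.4 tcp [0.6374 0.0215 0.2147] yaw -0.031 quat [ 3.000e-04  9.999e-01 -1.550e-02  2.400e-03] need shift [-1.674  0.834 -0.689] rz 0.5607
bread (array([636.9,  21.4,  85.3,  51. ]), np.float64(-0.033), 40.9)
bread top cam (array([621.3,  21.8,  56.1,  50.4]), np.float64(-0.042), 41.0)
sheet a (array([ 629.8, -170.2,  118.9,   78.6]), np.float64(-0.009), 13.6)
sheet b (array([632.3, -76. , 118.2,  78.4]), np.float64(-0.034), 13.6)
sheet c (array([635.3,  16.4, 118.2,  83.2]), np.float64(-0.03), 13.7)
sheet d (array([651.2,  88.8, 138.4,  63.7]), np.float64(0.591), 13.7)
```

Call:
servo_tool:
  plan: [-0.239, 0.119, -0.05, 0, 0, 0.08, 0.3, -0.239, 0.119, -0.05, 0, 0, 0.08, 0.3, -0.239, 0.119, -0.118, 0, 0, 0.08, 0.3, -0.239, 0.119, -0.118, 0, 0, 0.08, 0.3, -0.239, 0.119, -0.118, 0, 0, 0.08, 0.3]

```text
time: 12.0
tcp_pos: [0.4902, 0.0935, 0.1553]
eef_rot: [-0.001, 0.959, 0.283, -0.002]
contact_force: [0.3, -0.6, -0.3]
gripper_width: 0.0604
grip_force: 0.0
```

Call:
servo_tool:
  plan: [-0.239, 0.119, -0.118, 0, 0, 0.08, 0.3, -0.239, 0.119, -0.117, 0, 0, 0.08, 0.3, 0, 0, 0, 0, 0, 0, 0.3, 0, 0, 0, 0, 0, 0, 0.3, 0, 0, 0, 0, 0, 0, 0.3]

```text
time: 12.5
tcp_pos: [0.4365, 0.1213, 0.1294]
eef_rot: [0.0, 0.92, 0.393, 0.0]
contact_force: [0.2, -0.1, 0.3]
gripper_width: 0.0605
grip_force: 0.0
```

```bash
python3 - <<'E'
from h import *
hover(436.5,121.6,.81)
E
```

```text
t 12.55 tcp [0.4368 0.1212 0.1297] yaw 0.8074 quat [2.000e-04 9.196e-01 3.928e-01 4.000e-04] need shift [-0.002  0.003 -0.348] rz 0.0018
t 12.6 tcp [0.4368 0.1211 0.1298] yaw 0.8074 quat [3.000e-04 9.196e-01 3.928e-01 5.000e-04] need shift [-0.003  0.004 -0.349] rz 0.0018
t 12.65 tcp [0.4367 0.1211 0.1299] yaw 0.8075 quat [2.000e-04 9.196e-01 3.929e-01 5.000e-04] need shift [-0.002  0.004 -0.349] rz 0.0017
(array([436.7, 122.2,  71.5,  45.2]), np.float64(0.785), 23.5)
```

Call:
servo_tool:
  plan: [0, 0.006, -0.15, 0, 0, -0.007, 0.3, 0, 0, -0.15, 0, 0, 0, 0.3, 0, 0, -0.04, 0, 0, 0, 0.3, 0, 0, 0, 0, 0, 0, 0.2, 0, 0, 0, 0, 0, 0, -1]

```text
time: 13.2
tcp_pos: [0.4361, 0.1222, 0.0894]
eef_rot: [0.0, 0.921, 0.389, 0.0]
contact_force: [0.4, 0.3, -1.5]
gripper_width: 0.0517
grip_force: 0.0
```

Call:
servo_tool:
  plan: [0, 0, 0, 0, 0, 0, -1, 0, 0, 0, 0, 0, 0, -1, 0, 0, 0, 0, 0, 0, -1, 0, 0, 0, 0, 0, 0, -1, 0, 0, 0.1, 0, 0, 0, -1]

```text
time: 13.7
tcp_pos: [0.4346, 0.1222, 0.1002]
eef_rot: [-0.0, 0.921, 0.389, -0.001]
contact_force: [0.5, -0.2, -0.6]
gripper_width: 0.0435
grip_force: 20.0
```

Call:
servo_tool:
  plan: [0, 0, 0.35, 0, 0, 0, -1, 0, 0, 0.35, 0, 0, 0, -1, 0.233, -0.233, 0, 0, 0, -0.079, -1, 0.233, -0.233, 0, 0, 0, -0.079, -1, 0.233, -0.233, 0, 0, 0, -0.079, -1]

```text
time: 14.2
tcp_pos: [0.52, 0.0378, 0.1855]
eef_rot: [0.0, 0.976, 0.218, 0.0]
contact_force: [0.3, 0.8, -1.1]
gripper_width: 0.044
grip_force: 20.0
```

Call:
servo_tool:
  plan: [0.233, -0.233, 0, 0, 0, -0.079, -1, 0.233, -0.233, 0, 0, 0, -0.079, -1, 0.233, -0.233, 0, 0, 0, -0.079, -1, 0.233, -0.233, 0, 0, 0, -0.079, -1, 0, 0, 0, 0, 0, 0, -1]

```text
time: 14.7
tcp_pos: [0.634, -0.0774, 0.1842]
eef_rot: [0.001, 1.0, -0.019, 0.001]
contact_force: [-0.2, -0.1, -1.1]
gripper_width: 0.0442
grip_force: 20.0
```

```bash
python3 - <<'E'
from h import *
for i in range(3): delta(632.8,-74.3,104,-.031);get_image('top')
E
```

```text
t 14.7 tcp [ 0.634  -0.0774  0.1842] yaw -0.0373 quat [ 8.000e-04  9.998e-01 -1.870e-02  1.100e-03] need shift [-0.01   0.026 -0.669] rz 0.0042
t 14.75 tcp [ 0.6321 -0.0753  0.1839] yaw -0.0335 quat [-1.000e-04  9.999e-01 -1.680e-02 -3.000e-04] need shift [ 0.006  0.009 -0.666] rz 0.0017
t 14.8 tcp [ 0.6309 -0.0739  0.1839] yaw -0.0316 quat [-4.000e-04  9.999e-01 -1.580e-02 -1.000e-03] need shift [ 0.016 -0.003 -0.666] rz 0.0004
```

Call:
servo_tool:
  plan: [0.006, 0, -0.2, 0, 0, 0, -1, 0, 0, -0.2, 0, 0, 0, -1, 0, 0, -0.2, 0, 0, 0, -1, 0, 0, -0.07, 0, 0, 0, -1, 0, 0, 0, 0, 0, 0, -1]

```text
time: 15.35
tcp_pos: [0.6307, -0.072, 0.1041]
eef_rot: [-0.0, 1.0, -0.015, -0.001]
contact_force: [0.5, 0.4, -0.8]
gripper_width: 0.0439
grip_force: 20.0
```

Call:
servo_tool:
  plan: [0, 0, 0, 0, 0, 0, -1, 0, 0, 0, 0, 0, 0, -1, 0, 0, 0, 0, 0, 0, 0.2, 0, 0, 0, 0, 0, 0, 0.2, 0, 0, 0, 0, 0, 0, 0.2]

```text
time: 15.85
tcp_pos: [0.6321, -0.0735, 0.1048]
eef_rot: [0.0, 1.0, -0.016, 0.0]
contact_force: [-0.2, -0.2, 0.3]
gripper_width: 0.0557
grip_force: 0.0
```

Call:
servo_tool:
  plan: [0, 0, 0.2, 0, 0, 0, 0.2, 0, 0, 0.3, 0, 0, 0, 0.2, 0, 0, 0.3, 0, 0, 0, 0.2, 0, 0, 0.1, 0, 0, 0, 0.2, 0, 0, 0, 0, 0, 0, 0.2]

```text
time: 16.35
tcp_pos: [0.633, -0.0737, 0.2148]
eef_rot: [0.001, 1.0, -0.016, 0.002]
contact_force: [-0.7, -0.3, -0.5]
gripper_width: 0.056
grip_force: 0.0
```

```bash
python3 - <<'E'
from h import *
delta(479.5,389.9,132,.516)
placed('b')
E
```

```text
t 16.35 tcp [ 0.633  -0.0737  0.2148] yaw -0.0312 quat [ 6.000e-04  9.999e-01 -1.560e-02  2.300e-03] need shift [-1.279  3.864 -0.69 ] rz 0.3648
bread (array([631.4, -72.6,  71.2,  44.9]), np.float64(-0.042), 37.5)
bread top cam (array([622.2, -72.6,  47.3,  44.2]), np.float64(-0.046), 38.4)
sheet a (array([ 629.8, -170.9,  117.8,   78.3]), np.float64(-0.032), 13.6)
sheet b (array([632.9, -76.1, 117.8,  78.8]), np.float64(-0.03), 13.7)
sheet c (array([637.6,  22.8, 114.6,  79.3]), np.float64(-0.028), 13.7)
sheet d (array([639.3, 115.1, 117. ,  75.1]), np.float64(-0.035), 13.8)
```

Call:
servo_tool:
  plan: [-0.1066, 0.322, 0, 0, 0, 0.0304, 0.2, -0.1066, 0.322, 0, 0, 0, 0.0304, 0.2, -0.1066, 0.322, 0, 0, 0, 0.0304, 0.2, -0.1066, 0.322, 0, 0, 0, 0.0304, 0.2, -0.1066, 0.322, 0, 0, 0, 0.0304, 0.2]

```text
time: 16.95
tcp_pos: [0.5662, 0.1211, 0.2099]
eef_rot: [-0.0, 0.995, 0.099, -0.002]
contact_force: [1.1, -0.0, -0.5]
gripper_width: 0.0558
grip_force: 0.0
```

Call:
servo_tool:
  plan: [-0.1066, 0.322, 0, 0, 0, 0.0304, 0.2, -0.1066, 0.322, 0, 0, 0, 0.0304, 0.2, -0.1066, 0.322, 0, 0, 0, 0.0304, 0.2, -0.1066, 0.322, -0.172, 0, 0, 0.0304, 0.2, -0.1066, 0.322, -0.172, 0, 0, 0.0304, 0.2]

```text
time: 17.45
tcp_pos: [0.5026, 0.3141, 0.1689]
eef_rot: [0.0, 0.977, 0.212, -0.001]
contact_force: [0.2, -0.2, -0.9]
gripper_width: 0.0557
grip_force: 0.0
```

Call:
servo_tool:
  plan: [-0.1066, 0.322, -0.172, 0, 0, 0.0304, 0.2, -0.1066, 0.322, -0.172, 0, 0, 0.0304, 0.2, 0, 0, 0, 0, 0, 0, 0.2, 0, 0, 0, 0, 0, 0, 0.2, 0, 0, 0, 0, 0, 0, 0.2]

```text
time: 17.95
tcp_pos: [0.4786, 0.3893, 0.1292]
eef_rot: [0.0, 0.967, 0.255, -0.001]
contact_force: [-0.1, 0.3, -0.2]
gripper_width: 0.0557
grip_force: 0.0
```

```bash
python3 - <<'E'
from h import *
hover(479.5,389.9,.516)
E
```

```text
t 18.0 tcp [0.4791 0.3891 0.1299] yaw 0.5144 quat [ 2.000e-04  9.671e-01  2.544e-01 -1.000e-04] need shift [ 0.003  0.007 -0.349] rz 0.0011
t 18.05 tcp [0.4794 0.3891 0.1303] yaw 0.514 quat [1.000e-04 9.672e-01 2.542e-01 3.000e-04] need shift [ 0.001  0.007 -0.352] rz 0.0013
t 18.1 tcp [0.4794 0.3891 0.1305] yaw 0.5139 quat [-0.000e+00  9.672e-01  2.541e-01  5.000e-04] need shift [ 0.     0.007 -0.354] rz 0.0014
(array([480.3, 390.3,  56.4,  38.8]), np.float64(0.517), 18.4)
```

Call:
servo_tool:
  plan: [0.003, 0.008, -0.15, 0, 0, 0.001, 0.2, 0, 0, -0.15, 0, 0, 0, 0.2, 0, 0, -0.045, 0, 0, 0, 0.2, 0, 0, 0, 0, 0, 0, 0.1, 0, 0, 0, 0, 0, 0, -1]

```text
time: 18.65
tcp_pos: [0.4794, 0.3911, 0.0894]
eef_rot: [-0.0, 0.967, 0.256, 0.001]
contact_force: [0.1, -0.3, -0.1]
gripper_width: 0.0469
grip_force: 0.0
```

Call:
servo_tool:
  plan: [0, 0, 0, 0, 0, 0, -1, 0, 0, 0, 0, 0, 0, -1, 0, 0, 0, 0, 0, 0, -1, 0, 0, 0.1, 0, 0, 0, -1, 0, 0, 0.35, 0, 0, 0, -1]

```text
time: 19.15
tcp_pos: [0.4763, 0.3898, 0.1394]
eef_rot: [0.001, 0.967, 0.256, -0.005]
contact_force: [-0.3, 0.2, 0.5]
gripper_width: 0.0377
grip_force: 20.0
```

Call:
servo_tool:
  plan: [0, 0, 0.35, 0, 0, 0, -1, 0, 0, 0, 0, 0, 0, -1, 0.0965, -0.358, 0, 0, 0, -0.028, -1, 0.0965, -0.358, 0, 0, 0, -0.028, -1, 0.0965, -0.358, 0, 0, 0, -0.028, -1]

```text
time: 19.65
tcp_pos: [0.5132, 0.2614, 0.1846]
eef_rot: [-0.0, 0.981, 0.194, -0.0]
contact_force: [1.0, 0.0, -0.3]
gripper_width: 0.0381
grip_force: 20.0
```

Call:
servo_tool:
  plan: [0.0965, -0.358, 0, 0, 0, -0.028, -1, 0.0965, -0.358, 0, 0, 0, -0.028, -1, 0.0965, -0.358, 0, 0, 0, -0.028, -1, 0.0965, -0.358, 0, 0, 0, -0.028, -1, 0.0965, -0.358, 0, 0, 0, -0.028, -1]

```text
time: 20.15
tcp_pos: [0.5713, 0.0459, 0.1845]
eef_rot: [-0.0, 0.996, 0.09, -0.0]
contact_force: [0.7, 0.6, -0.6]
gripper_width: 0.0379
grip_force: 20.0
```

Call:
servo_tool:
  plan: [0.0965, -0.358, 0, 0, 0, -0.028, -1, 0.0965, -0.358, 0, 0, 0, -0.028, -1, 0.0965, -0.358, 0, 0, 0, -0.028, -1, 0.0965, -0.358, 0, 0, 0, -0.028, -1, 0.0965, -0.358, 0, 0, 0, -0.028, -1]

```text
time: 20.65
tcp_pos: [0.6293, -0.1688, 0.1844]
eef_rot: [-0.0, 1.0, -0.015, -0.0]
contact_force: [-0.0, 0.1, -0.2]
gripper_width: 0.0376
grip_force: 20.0
```

Call:
servo_tool:
  plan: [0, 0, 0, 0, 0, 0, -1, 0, 0, 0, 0, 0, 0, -1, 0, 0, 0, 0, 0, 0, -1, 0, 0, 0, 0, 0, 0, -1, 0, 0, 0, 0, 0, 0, -1]

```text
time: 21.15
tcp_pos: [0.6293, -0.1657, 0.1847]
eef_rot: [-0.0, 1.0, -0.013, -0.0]
contact_force: [0.5, -0.3, 0.3]
gripper_width: 0.0377
grip_force: 20.0
```

```bash
python3 - <<'E'
from h import *
for i in range(3): delta(630.2,-169,104,-.031);get_image('top')
E
```

```text
t 21.15 tcp [ 0.6293 -0.1657  0.1847] yaw -0.0265 quat [-1.000e-04  9.999e-01 -1.330e-02 -1.000e-04] need shift [ 0.008 -0.027 -0.673] rz -0.003
t 21.2 tcp [ 0.6294 -0.1659  0.1848] yaw -0.0267 quat [-0.      0.9999 -0.0133  0.    ] need shift [ 0.007 -0.026 -0.673] rz -0.0029
t 21.25 tcp [ 0.6294 -0.1662  0.1848] yaw -0.027 quat [-0.      0.9999 -0.0135  0.    ] need shift [ 0.007 -0.024 -0.673] rz -0.0027
```

Call:
servo_tool:
  plan: [0.006, -0.01, -0.2, 0, 0, -0.001, -1, 0, 0, -0.2, 0, 0, 0, -1, 0, 0, -0.2, 0, 0, 0, -1, 0, 0, -0.07, 0, 0, 0, -1, 0, 0, 0, 0, 0, 0, -1]

```text
time: 21.8
tcp_pos: [0.6297, -0.168, 0.1037]
eef_rot: [-0.0, 1.0, -0.015, -0.001]
contact_force: [0.6, 0.3, -1.0]
gripper_width: 0.0375
grip_force: 20.0
```

Call:
servo_tool:
  plan: [0, 0, 0, 0, 0, 0, -1, 0, 0, 0, 0, 0, 0, -1, 0, 0, 0, 0, 0, 0, 0.2, 0, 0, 0, 0, 0, 0, 0.2, 0, 0, 0, 0, 0, 0, 0.2]

```text
time: 22.3
tcp_pos: [0.6302, -0.1685, 0.1044]
eef_rot: [0.0, 1.0, -0.015, 0.0]
contact_force: [-0.8, -0.3, -0.6]
gripper_width: 0.0542
grip_force: 0.0
```

Call:
servo_tool:
  plan: [0, 0, 0.2, 0, 0, 0, 0.2, 0, 0, 0.3, 0, 0, 0, 0.2, 0, 0, 0.3, 0, 0, 0, 0.2, 0, 0, 0.1, 0, 0, 0, 0.2, 0, 0, 0, 0, 0, 0, 0.2]

```text
time: 22.8
tcp_pos: [0.6311, -0.1689, 0.2145]
eef_rot: [0.001, 1.0, -0.015, 0.002]
contact_force: [0.8, 0.3, -1.0]
gripper_width: 0.0557
grip_force: 0.0
```

```bash
python3 - <<'E'
from h import *
placed('a')
E
```

```text
bread (array([ 629.9, -168.5,   55.5,   38.6]), np.float64(-0.036), 32.4)
bread top cam (array([ 632. , -167.7,   37.7,   24.6]), np.float64(1.532), 35.1)
sheet a (array([ 630.9, -169.3,  115.8,   75.3]), np.float64(-0.031), 13.7)
sheet b (array([634.6, -72.9, 115.4,  78.2]), np.float64(-0.022), 13.8)
sheet c (array([637.6,  21.4, 114.8,  78.8]), np.float64(-0.037), 13.8)
sheet d (array([640.5, 118. , 112.8,  81.8]), np.float64(-0.053), 13.9)
```

Call:
servo_tool:
  plan: [-0.3, -0.25, 0.1, 0, 0, 0, 0.2, -0.3, -0.25, 0.1, 0, 0, 0, 0.2, -0.3, -0.25, 0.1, 0, 0, 0, 0.2, -0.3, -0.25, 0.1, 0, 0, 0, 0.2, -0.3, -0.25, 0.1, 0, 0, 0, 0.2]

```text
time: 23.4
tcp_pos: [0.4479, -0.3186, 0.27]
eef_rot: [-0.002, 1.0, -0.015, -0.002]
contact_force: [0.3, -1.1, -0.5]
gripper_width: 0.056
grip_force: 0.0
```

Call:
servo_tool:
  plan: [-0.1, -0.35, 0, 0, 0, 0, 0.2, -0.1, -0.35, 0, 0, 0, 0, 0.2, -0.1, -0.35, 0, 0, 0, 0, 0.2, 0, 0, 0, 0, 0, 0, 0.2, 0, 0, 0, 0, 0, 0, 0.2]

```text
time: 23.9
tcp_pos: [0.4131, -0.4446, 0.2693]
eef_rot: [-0.002, 1.0, -0.016, -0.001]
contact_force: [-0.8, 0.0, 0.4]
gripper_width: 0.0558
grip_force: 0.0
```

```bash
python3 - <<'E'
from h import *
p=get_image('top');P=cloud(p);H=P[...,2]
for k,(x,y) in SH.items():
    n=(np.hypot(P[...,0]-x,P[...,1]-y)<.075)&(abs(P[...,1]-y)<.045)
    print(k,'bread',fit(P,n&(H>.025)&(H<.055)),'sheet',fit(P,n&(H>.006)&(H<.02)&(p['frame'].min(2)>110)))
cv2.imwrite('pics/f.png',cv2.resize(p['frame'][120:340,100:540,::-1],(800,400),interpolation=2))
E
```

```text
a bread (array([ 628.6, -167.6,   56.9,   37.8]), np.float64(-0.006), 34.0) sheet (array([ 629. , -169.1,  109.7,   73.2]), np.float64(-0.026), 14.5)
b bread (array([630.5, -73. ,  71.9,  44.9]), np.float64(-0.03), 37.1) sheet (array([632. , -74.4, 110.6,  72.8]), np.float64(-0.037), 14.3)
c bread (array([635.6,  21.3,  86.4,  50.3]), np.float64(-0.033), 40.6) sheet (array([635. ,  20.3, 109.6,  72.3]), np.float64(-0.041), 14.4)
d bread (array([637.1, 116.4, 101.2,  56.8]), np.float64(-0.031), 43.8) sheet (array([637.1, 113.9, 109.4,  70.8]), np.float64(0.015), 14.6)
```

View pics/f.png

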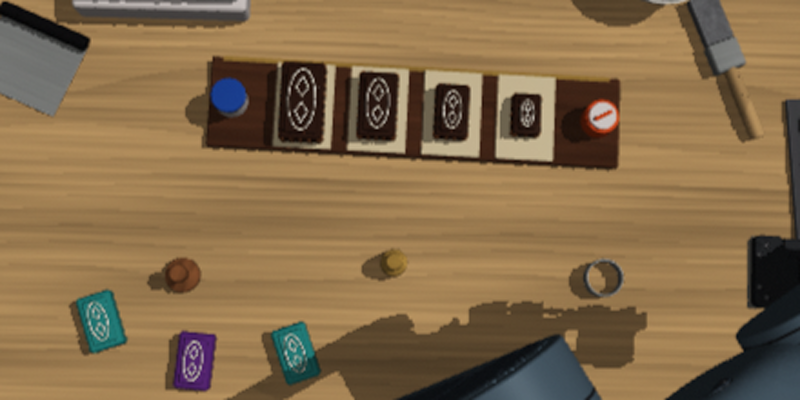

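The final top crop shows large (302,102), medium (378,106), small (452,110) and tiny (526,114), each within about 1.5 mm of its sheet centre. The tub (229,97) and timer (600,117) haven't moved, so I'm handing in.

```bash
python3 -c "from cell import *;print(close_job())"
```

```text
the job is handed in; nothing more can be done
None
```

All four gingerbreads are on their sheets, icing up, smallest by the timer to largest by the tub, each about 1–2 mm from its sheet's centre, and the job is handed in (about 24 s on the robot clock; no verdict was returned).

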